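# Make up two laundry-room kits from the stock

## Task

Make up the two laundry kits from the stock on the folding table: in the blue tray, the scrubbing brush goes in the long compartment and the green-capped bottle and the orange-lidded jar go in the two square pockets (one in each, either way round); in the yellow tray, the blue-capped bottle and the violet carton go in the two pockets (one in each, either way round). Stand every item upright and flat on the tray floor, near the middle of its compartment, never knock anything over, and leave the red-capped bottle and the black-lidded jar where they are.

Things in the scene. Friction and masses are not known exactly. Their poses are not given: they have to be found in the camera images.
- blue_tray: Blue tray fixed to the table, left or right of the stock: 164 (x) by 172 (y) mm, yaw within 0.25 rad; walls, dividers 24 mm high, 4 mm thick. Long compartment on its -x (robot's) side: 72 (x) by 164 (y) mm, middle at x -42, y 0. Two square pockets on its +x side: 80 by 80 mm, middles at x 38, y 42 and -42. Origin: centre of its underside; z up; inner floor at z 4 mm.
- yellow_tray: Yellow tray fixed to the table, on the other side of the stock from the blue tray: 108 (x) by 172 (y) mm, yaw within 0.25 rad; walls, divider 24 mm high, 4 mm thick. Two pockets of 100 (x) by 80 (y) mm, middles at x 0, y 42 and -42 mm. Origin: centre of its underside; z up; inner floor at z 4 mm.
- green_bottle: Loose upright bottle: pale green round body 52 mm across to 56 mm height, shoulder narrowing to 73 mm, green cap 34 mm across from 73 mm to the top at 105 mm, green band round the body. About 0.2 kg. Origin: centre of its underside; z up; round, yaw of no account. Goes in the blue tray.
- orange_jar: Loose upright round jar: pale grey body 58 mm across with orange band, orange lid 60 mm across from 52 mm to the top at 75 mm. About 0.2 kg. Origin: centre of its underside; z up; yaw of no account. Goes in the blue tray.
- brush: Loose wooden scrubbing brush on its bristles: cream bristles 97 by 40 mm, 20 mm high; wooden back 105 (x) by 46 (y) mm, 20 to 38 mm high; above it a grip bar along x, 92 mm long, 20 mm wide, 58 to 76 mm high, on posts at x 36 and -36. About 0.2 kg. Origin: centre of its underside; z up; yaw within 0.9 rad at the start. Goes in the blue tray.
- blue_bottle: Loose upright bottle: pale blue round body 52 mm across to 56 mm height, shoulder narrowing to 73 mm, blue cap 34 mm across from 73 mm to the top at 105 mm, blue band round the body. About 0.2 kg. Origin: centre of its underside; z up; round, yaw of no account. Goes in the yellow tray.
- carton: Loose rigid upright violet carton of dryer sheets with a white band: 80 (x) by 44 (y) mm, 75 mm high. About 0.2 kg. Origin: centre of its underside; z up; yaw within 0.8 rad at the start. Goes in the yellow tray.
- red_bottle: Loose upright bottle: pale red round body 52 mm across to 56 mm height, shoulder narrowing to 73 mm, red cap 34 mm across from 73 mm to the top at 105 mm, red band round the body. About 0.2 kg. Origin: centre of its underside; z up; round, yaw of no account. In no kit: it stays where it is.
- black_jar: Loose upright round jar: pale grey body 58 mm across with black band, black lid 60 mm across from 52 mm to the top at 75 mm. About 0.2 kg. Origin: centre of its underside; z up; yaw of no account. In no kit: it stays where it is.

How it is judged:
At the end, for the whole second after the job is handed in: All at rest, upright (0.12 rad), on the tray floors, within these (tray x, y) of a compartment's middle: brush 17, 34 mm; green-capped bottle, orange-lidded jar 16, 16; blue-capped bottle 27, 17; carton 20, 21. Red-capped bottle and black-lidded jar upright, within 30 mm of their start (z of each of green_bottle, orange_jar, brush in the frame of blue_tray below 0.01 m and angle between each of green_bottle, orange_jar, brush, blue_bottle, carton, red_bottle, black_jar's own z axis and vertical below 0.12 rad and linear speed of each of green_bottle, orange_jar, brush, blue_bottle, carton below 0.02 m/s and angular speed of each of green_bottle, orange_jar, brush, blue_bottle, carton below 0.2 rad/s and x of green_bottle in the frame of blue_tray between 0.022 and 0.054 m and (y of green_bottle in the frame of blue_tray between -0.058 and -0.026 m or y of green_bottle in the frame of blue_tray between 0.026 and 0.058 m) and x of orange_jar in the frame of blue_tray between 0.022 and 0.054 m and (y of orange_jar in the frame of blue_tray between -0.058 and -0.026 m or y of orange_jar in the frame of blue_tray between 0.026 and 0.058 m) and x of brush in the frame of blue_tray between -0.059 and -0.025 m and y of brush in the frame of blue_tray between -0.034 and 0.034 m and z of each of blue_bottle, carton in the frame of yellow_tray below 0.01 m and x of blue_bottle in the frame of yellow_tray between -0.027 and 0.027 m and (y of blue_bottle in the frame of yellow_tray between -0.059 and -0.025 m or y of blue_bottle in the frame of yellow_tray between 0.025 and 0.059 m) and x of carton in the frame of yellow_tray between -0.02 and 0.02 m and (y of carton in the frame of yellow_tray between -0.063 and -0.021 m or y of carton in the frame of yellow_tray between 0.021 and 0.063 m) and distance of each of red_bottle, black_jar from where it was at the start of the episode below 0.03 m); the robot touches nothing.
It fails at once if a stock item is knocked over (tilted more than 0.6 rad) (angle between any of green_bottle, blue_bottle, red_bottle, orange_jar, black_jar, brush, carton's own z axis and vertical above 0.6 rad).
It fails at once if the red-capped bottle or the black-lidded jar is moved more than 30 mm from its place (distance of any of red_bottle, black_jar from where it was at the start of the episode above 0.03 m).
It also fails if it takes over 128 s, if anything falls off the work surface, if the arm or the gripper's body presses on something with over 40 N, if the wrist force passes 120 N, or if a joint passes its speed limit or range.

## Robot

A 7-joint arm with a two-finger parallel gripper is mounted at the origin on the work surface. World frame = base frame: x ahead of the robot, y to its left, z up, the work surface at z = 0. Lengths are in m, angles in rad, forces in N, time in s.
With the tool pointing down it reaches from about 0.425 to 1.025 m from the base axis. Payload 9.4 kg.
Tool frame: the origin (TCP) lies midway between the tips of the shut fingers; the grasp point (between the pads) lies 19 mm behind it; x points along the fingers, z is the direction in which the jaws open and shut, and the axes are right-handed (so a half turn about x gives the same grasp; the last joint's range is limited). The gripper opens to 93 mm and grips with 3 to 60 N. Pads are 15 mm wide; open, the fingers measure 128 mm over their backs; the gripper's body (75 mm by 188 mm) begins 65 mm behind the grasp point.
Start: joints at [1.157, 0.599, -0.003, 1.599, 0.002, 0.943, -0.08], TCP at [0.24, -0.684, 0.219] pointing down, gripper open.
Joint ranges: [-2.57, 2.57], [-0.35, 1.97], [-1.29, 1.29], [0.11, 2.56], [-1.05, 4.19], [0.11, 1.86], [-2.63, 2.63]. Speed limits (rad/s): [2.22, 2.22, 3.01, 3.01, 3.14, 3.14, 3.14].

## Interface

Orientations are given as [roll, pitch, yaw] about the fixed x, y, z axes, in that order (R = Rz(yaw) Ry(pitch) Rx(roll)).
In Python, from plant import * gives the robot as it stands.
- The arm moves only by the tool play_rows, never from a script. Its argument "commands" is a list that holds one entry, the list of rows, each a list of 6 numbers: the shift along the world's x, y, z in m, then the turn, a rotation vector about the world's x, y, z in rad. In form: [[[dx, dy, dz, wx, wy, wz], ...]]. A call has 1 to 20 rows; each row is the pose to reach, as a shift and turn from the pose measured when the call began; what a row does not reach only later rows make up. A row lasts 1/8 s, in which the tool goes at most 62.5 mm and 10.7 degrees, less where a joint would pass 70% of its speed; a pose out of reach is approached as far as the arm can. A call with a gripper value outside its range is refused whole. "gripper" is the closure, from 0 (fully open) to 1 (shut), set as the call begins (left out, the last holds). The fingers move at their own pace and stop on an object; the grip force is fixed at half the most. Time passes only in rows, so rows that repeat a pose let the fingers close. It gives the time, the measured TCP pose, the force and the opening at its end, in the units of the state.
- get_obs(): the state, without advancing time (a new reading comes with each control period).
- grab_frame(name): name is "scene" or "top" or "wrist"; returns a dict with "img" (420x560x3 uint8, red, green, blue), "range_z" (420x560 float32, m along the optical axis (not along the pixel's ray), 0 where there is no reading), "fovy" (degrees; the focal length in pixels is half the picture's height over the tangent of half this angle, whatever the lens; pixels are square), "cx", "cy" (the principal point, pixels), "world_to_cam" (4x4, takes a point from world to camera coordinates). Camera axes: x right, y up, looking along -z (the intrinsics and any distortion apply to the point x, -y, -z); pixel columns grow to the right and rows downward; lengths in m; the calibration is good to about 2 mm. A picture is of the moment at which its call begins.
- finish_job(): hands the job in, once; it reports no verdict.
The state is a dict: "clock": time; "joints": joint angles; "joint_velocities": joint speeds; "joint_efforts": joint torques, N m; "tcp_pos": TCP position; "ee_rot": TCP orientation; "ft_force": force on the tool from outside, world axes, zero at the start; "torque": the same for the moment, N m; "width": opening from 0.0 (shut) to 1.0 (fully open).
Only numpy, scipy, OpenCV 4.12 (cv2) and the standard library are available. Lean on these libraries where they do the work, as an engineer would, in place of code of your own. Each camera call takes 0.05 s, during which the arm holds its last target. There are 200 camera calls.

## Working session

There is one attempt and no reset: what is moved stays moved. The work goes in short steps, Python scripts to look and compute and a tool call to move; the robot and the scene stay as the last step left them, time stands still between calls to the robot, and variables do not carry over. Pictures are saved under pics/ and viewed, about 12 in all and at most 16, crops included, and the job is handed in when it is done.

Besides the shell and the picture viewer there is one more tool, called after "Call:" by a JSON object that holds its "method" and its "body". play_rows: Moves the arm, as the interface text tells. Its arguments: {"type":"object","properties":{"commands":{"type":"array","items":{"type":"array","items":{"type":"array","items":{"type":"number"}}}},"gripper":{"type":"number"}},"required":["commands"]}

```bash
ls; mkdir -p pics
cat > h.py <<'E'
import numpy as np, cv2
from plant import *
def shot(n,f=None):
    g=grab_frame(n)
    if f: cv2.imwrite('pics/'+f,g['img'][:,:,::-1])
    return g
def pts(g):
    """world point per pixel from range_z (ignores distortion)"""
    h,w=g['range_z'].shape; f=h/2/np.tan(np.radians(g['fovy'])/2)
    v,u=np.mgrid[:h,:w]; z=g['range_z']
    P=np.stack([(u-g['cx'])/f*z,-(v-g['cy'])/f*z,-z,np.ones_like(z)],-1)
    return (P@np.linalg.inv(g['world_to_cam']).T)[...,:3]
def ray(g,u,v,zp):
    h=g['img'].shape[0]; f=h/2/np.tan(np.radians(g['fovy'])/2)
    C=np.linalg.inv(g['world_to_cam']); d=C[:3,:3]@np.array([(u-g['cx'])/f,-(v-g['cy'])/f,-1]); o=C[:3,3]
    return o+d*(zp-o[2])/d[2]
E
python3 - <<'E'
from h import *
o=get_obs();print({k:np.round(v,3) for k,v in o.items()})
for n in('top','scene'):
    g=shot(n,n+'0.png');print([k for k in g],g['fovy'],g['cx'],g['cy'],np.round(np.linalg.inv(g['world_to_cam']),3), {k:v for k,v in g.items() if k not in('img','range_z','world_to_cam')})
    P=pts(g);print(np.percentile(P[...,2],[1,20,50,80,99]))
a=cv2.imread('pics/top0.png');b=cv2.imread('pics/scene0.png')
E
```

```text
pics
{'clock': np.float64(0.0), 'joints': array([ 1.157,  0.6  , -0.003,  1.6  ,  0.002,  0.943, -0.08 ]), 'joint_velocities': array([-0.001,  0.   ,  0.002,  0.001,  0.   ,  0.   , -0.001]), 'joint_efforts': array([-0.0000e+00, -7.6507e+01,  1.4970e+00, -2.5236e+01, -5.2000e-02,
        1.7000e-02,  0.0000e+00]), 'tcp_pos': array([ 0.239, -0.684,  0.218]), 'ee_rot': array([-3.062,  1.569,  1.987]), 'ft_force': array([ 0.661,  0.27 , -0.252]), 'torque': array([-0.016, -0.025, -0.051]), 'width': np.float64(1.002)}
['img', 'range_z', 'fovy', 'cx', 'cy', 'world_to_cam'] 47.165818373386315 272.03314614884493 205.585900602066 [[-0.02   0.99  -0.14   0.406]
 [-1.    -0.016  0.027  0.006]
 [ 0.024  0.141  0.99   1.07 ]
 [ 0.     0.     0.     1.   ]] {'fovy': 47.165818373386315, 'cx': 272.03314614884493, 'cy': 205.585900602066}
[-0.75383203 -0.00104001  0.00126199  0.0047905   0.14957735]
['img', 'range_z', 'fovy', 'cx', 'cy', 'world_to_cam'] 49.61378702763404 279.90591137119463 210.6915715835654 [[ 0.788 -0.343  0.511  1.045]
 [ 0.616  0.439 -0.654 -0.596]
 [ 0.     0.83   0.558  0.543]
 [ 0.     0.     0.     1.   ]] {'fovy': 49.61378702763404, 'cx': 279.90591137119463, 'cy': 210.6915715835654}
[-7.52438033e-01 -1.36608642e-03  5.63696184e-04  7.49139324e-02
  3.42585266e-01]
```

View pics/top0.png

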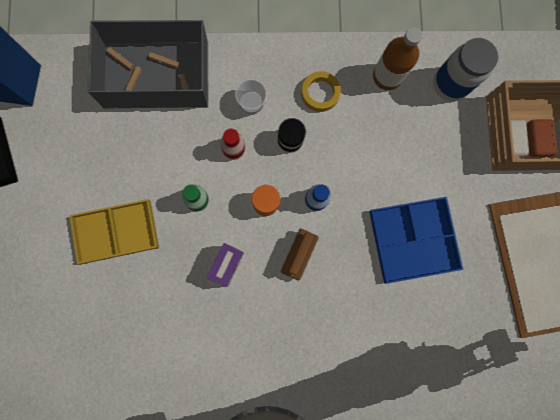

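View pics/scene0.png

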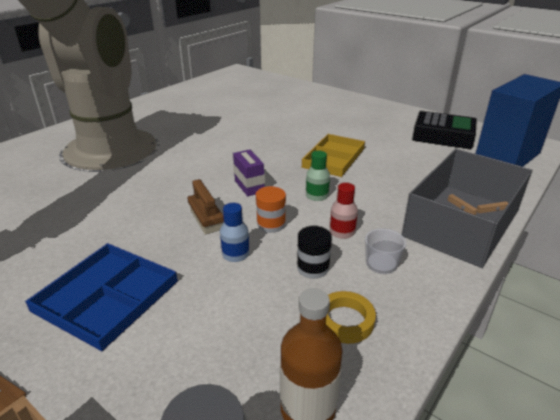

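Top view: blue tray ≈(416,240), yellow ≈(114,232), green cap (191,190), orange lid (266,198), blue cap (321,190), carton (226,265), brush (300,254), red (231,138), black (291,133). The scene view agrees and adds clutter: glass, ring, brown bottle and thermos. Next I'll measure from both views.

```bash
cat > meas.py <<'E'
from h import *
import sys
# hsv ranges (OpenCV), top-view & z window of the feature
COL={'green':((50,120,40),(80,255,255)),'blue':((106,150,40),(122,255,255)),'red':((172,150,60),(180,255,255),(0,170,60),(3,255,255)),
'orange':((5,190,120),(14,255,255)),'violet':((128,90,40),(155,255,255)),'yellow':((20,150,80),(28,255,255)),
'wood':((5,90,30),(15,235,190)),'black':((0,0,0),(180,255,30))}
def mask(img,c):
    hsv=cv2.cvtColor(img,cv2.COLOR_RGB2HSV);r=COL[c];m=cv2.inRange(hsv,r[0],r[1])
    if len(r)>2:m|=cv2.inRange(hsv,r[2],r[3])
    return m
def near(P,c,r):return np.hypot(P[...,0]-c[0],P[...,1]-c[1])<r
def feat(g,c,ctr,r,zlo,zhi):
    P=pts(g);m=(mask(g['img'],c)>0)&near(P,ctr,r)&(P[...,2]>zlo)&(P[...,2]<zhi)
    return P[m],m
ITEMS=[('green','green',.09,.125),('blue','blue',.09,.125),('red','red',.09,.125),('orange','orange',.062,.09),('black','black',.062,.09),('violet','violet',.062,.09),('brush','wood',.062,.09)]
def circ(p):  # least squares circle centre of hull
    x=p[:,:2].astype(np.float32);(c,r)=cv2.minEnclosingCircle(x);return c,r
E
python3 - <<'E'
from meas import *
G={n:shot(n) for n in('top','scene')}
px={'green':(191,190),'blue':(321,190),'red':(231,138),'orange':(266,198),'black':(291,133),'violet':(226,265),'brush':(300,254)}
for n,c,zl,zh in ITEMS:
    c0=ray(G['top'],*px[n],(zl+zh)/2)
    for k in G:
        p,m=feat(G[k],c,c0,.075,zl-.01,zh)
        if len(p)<8: print(n,k,'few',len(p));continue
        zt=np.percentile(p[:,2],95); q=p[p[:,2]>zt-.008]
        cc,r=circ(q); R=cv2.minAreaRect(q[:,:2].astype(np.float32)*1000)
        print(n,k,len(q),'ztop %.4f'%zt,'mean',np.round(q.mean(0)[:2],4),'circ',np.round(cc,4),round(r,4),'rect',np.round(R[0],1),np.round(R[1],1),round(R[2],1))
for t,c,u in(('bluetray','blue',(416,240)),('yellow','yellow',(114,232))):
    c0=ray(G['top'],*u,.01)
    for k in G:
        p,m=feat(G[k],c,c0,.15,-.003,.04)
        q=p[p[:,2]>.018]; fl=p[p[:,2]<.012]
        for nm,s in(('rim',q),('all',p)):
            R=cv2.minAreaRect(s[:,:2].astype(np.float32)*1000);print(t,k,nm,len(s),np.round(R[0],1),np.round(R[1],1),round(R[2],1),'z',np.round(np.median(s[:,2]),4))
        print(' floor z',np.median(fl[:,2]) if len(fl) else None)
E
```

```text
green top 202 ztop 0.1086 mean [0.5717 0.1438] circ [0.5713 0.1441] 0.0167 rect [571.5 144.2] [30.7 30.1] 33.0
green scene 109 ztop 0.1059 mean [0.5762 0.1373] circ [0.5748 0.1399] 0.0158 rect [574.9 139.5] [27.6 30.4] 35.2
blue top 186 ztop 0.1081 mean [ 0.5679 -0.1205] circ [ 0.5679 -0.1204] 0.0162 rect [ 568.  -120.3] [29.4 30.8] 83.1
blue scene 177 ztop 0.1054 mean [ 0.5735 -0.1277] circ [ 0.5707 -0.1258] 0.0157 rect [ 571.5 -125.7] [28.  28.5] 41.7
red top 188 ztop 0.1087 mean [0.6877 0.0625] circ [0.6879 0.0623] 0.0164 rect [688.3  62.2] [30.9 30.8] 72.5
red scene 135 ztop 0.1057 mean [0.6938 0.0549] circ [0.6928 0.0569] 0.0153 rect [692.6  57. ] [26.4 28.1] 32.6
orange top 569 ztop 0.0789 mean [ 0.5614 -0.0076] circ [ 0.5619 -0.0082] 0.0292 rect [561.9  -7.4] [55.6 55.7] 77.5
orange scene 384 ztop 0.0759 mean [ 0.5672 -0.0157] circ [ 0.565  -0.0112] 0.0294 rect [565.5 -13.2] [55.8 54.1] 13.0
black top 540 ztop 0.0788 mean [ 0.7055 -0.0657] circ [ 0.7057 -0.0664] 0.0294 rect [706.6 -65.7] [54.5 56.2] 76.8
black scene 566 ztop 0.0760 mean [ 0.7118 -0.0744] circ [ 0.7094 -0.0707]
[... 435 characters left out ...]
 circ [ 0.4504 -0.0819] 0.0443 rect [449.5 -84. ] [18.5 88.3] 66.2
bluetray top rim 733 [ 474.4 -337. ] [161.3 171.8] 8.9 z 0.0239
bluetray top all 5772 [ 474.4 -337. ] [161.3 171.8] 8.9 z 0.0051
 floor z 0.004671568060338971
bluetray scene rim 1760 [ 476.3 -340.7] [164.3 171. ] 8.8 z 0.0224
bluetray scene all 8418 [ 476.  -340.8] [165.5 171.6] 9.0 z 0.0052
 floor z 0.004096357119369953
yellow top rim 689 [504.1 322.7] [107.3 173.8] 10.9 z 0.0245
yellow top all 3727 [503.3 326.9] [107.3 182.3] 11.0 z 0.0058
 floor z 0.0050838477290117146
yellow scene rim 348 [505.8 320.3] [106.  176.9] 10.9 z 0.0218
yellow scene all 1240 [506.2 320.5] [107.2 177.5] 11.4 z 0.0114
 floor z 0.004833195597069406
```

```bash
cat >> h.py <<'E'
from scipy.spatial.transform import Rotation as Ro
def st():
    o=get_obs();R=Ro.from_euler('xyz',o['ee_rot']).as_matrix()
    print('t %.2f'%o['clock'],'tcp',np.round(o['tcp_pos'],4),'xaxis',np.round(R[:,0],3),'jaw deg %.1f'%np.degrees(np.arctan2(R[1,2],R[0,2])),'F',np.round(o['ft_force'],1),'w %.3f'%o['width'],'J',np.round(o['joints'],2))
    return o,R
E
python3 - <<'E'
from h import *
o,R=st();g=shot('wrist');C=np.linalg.inv(g['world_to_cam'])
print(np.round(C,3),g['fovy'],'cam in tool',np.round(R.T@(C[:3,3]-o['tcp_pos']),3),np.round(R.T@C[:3,:3],3))
P=pts(shot('top'));r=(P[...,0]>.38)&(P[...,0]<.8)&(P[...,1]>-.75)&(P[...,1]<.6)
print('max z by y band',[(round(y,2),round(float(P[...,2][r&(abs(P[...,1]-y)<.05)].max(initial=0)),3)) for y in np.arange(-.6,.6,.1)])
E
```

```text
t 0.20 tcp [ 0.2395 -0.684   0.2181] xaxis [-0.     0.001 -1.   ] jaw deg -70.7 F [-0.2 -0.5  0.6] w 0.996 J [ 1.16  0.6  -0.    1.6   0.    0.94 -0.08]
[[ 0.33   0.911  0.246  0.307]
 [-0.944  0.319  0.085 -0.66 ]
 [-0.001 -0.261  0.965  0.385]
 [ 0.     0.     0.     1.   ]] 58.71275679227384 cam in tool [-0.166  0.072 -0.   ] [[ 0.     0.26  -0.965]
 [-0.     0.965  0.26 ]
 [ 1.     0.     0.   ]]
max z by y band [(np.float64(-0.6), 0.094), (np.float64(-0.5), 0.129), (np.float64(-0.4), 0.15), (np.float64(-0.3), 0.032), (np.float64(-0.2), 0.03), (np.float64(-0.1), 0.111), (np.float64(-0.0), 1.07), (np.float64(0.1), 0.111), (np.float64(0.2), 0.11), (np.float64(0.3), 0.105), (np.float64(0.4), 0.103), (np.float64(0.5), 0.144)]
```

Call:
{"method": "play_rows", "body": {"commands": [[[0.05,0.05,0.082,0,0,0.17],[0.231,0.344,0.082,0,0,1.391],[0.231,0.344,0.082,0,0,1.391],[0.231,0.344,0.082,0,0,1.391],[0.231,0.344,0.082,0,0,1.391],[0.231,0.344,0.082,0,0,1.391],[0.231,0.344,0.082,0,0,1.391],[0.231,0.344,0.082,0,0,1.391],[0.231,0.344,0.082,0,0,1.391],[0.231,0.344,0.082,0,0,1.391],[0.231,0.344,0.082,0,0,1.391],[0.231,0.344,0.082,0,0,1.391]]], "gripper": 0}}

```text
clock: 1.8
tcp_pos: [0.4702, -0.3406, 0.3002]
ee_rot: [3.141, 1.57, -2.987]
ft_force: [-0.4, -0.5, -0.6]
width: 0.999
```

```bash
cat >> meas.py <<'E'
def rep(g,tag,names=None,C0=None,trays=True):
    for n,c,zl,zh in ITEMS:
        if names is not None and n not in names: continue
        p,m=feat(g,c,C0[n],.075,zl-.01,zh)
        if len(p)<60: print(n,tag,'few',len(p));continue
        zt=np.percentile(p[:,2],95); q=p[p[:,2]>zt-.006]
        v,u=np.where(m);R=cv2.minAreaRect(q[:,:2].astype(np.float32)*1000);cc,r=circ(q)
        print(n,tag,len(q),'z %.4f'%zt,'circ',np.round(np.array(cc)*1000,1),round(r*1000,1),'rect',np.round(R[0],1),np.round(R[1],1),round(R[2],1),'px u %d-%d v %d-%d'%(u.min(),u.max(),v.min(),v.max()))
def trep(g,tag,c,c0):
    p,m=feat(g,c,c0,.14,-.003,.04);q=p[p[:,2]>.018]
    if len(q)<100: print(c,'tray few');return
    R=cv2.minAreaRect(q[:,:2].astype(np.float32)*1000)
    v,u=np.where(m);print(c,'tray',tag,len(q),np.round(R[0],1),np.round(R[1],1),round(R[2],1),'z %.4f'%np.median(q[:,2]),'px u %d-%d v %d-%d'%(u.min(),u.max(),v.min(),v.max()))
C0={'green':(.573,.142),'blue':(.57,-.123),'red':(.69,.06),'orange':(.563,-.01),'black':(.708,-.068),'violet':(.428,.077),'brush':(.448,-.081)}
TB=(.475,-.339);TY=(.505,.321)
E
python3 - <<'E'
from meas import *
st();g=shot('wrist','w1.png')
rep(g,'w1',None,C0);trep(g,'w1','blue',TB)
P=pts(g);print('table z',np.median(P[(abs(P[...,2])<.003+.01)][:,2]))
E
```

```text
t 1.80 tcp [ 0.4702 -0.3406  0.3002] xaxis [-0.001 -0.    -1.   ] jaw deg 8.9 F [-0.4 -0.5 -0.6] w 0.999 J [ 0.84  0.37 -0.43  1.82  0.18  0.99  0.49]
green w1 few 0
blue w1 few 0
red w1 few 0
orange w1 few 0
black w1 few 0
violet w1 few 0
brush w1 few 0
blue tray w1 2301 [ 474.5 -337.9] [161.4 169.5] 8.9 z 0.0241 px u 211-352 v 93-234
table z 0.0005300519095637335
```

View pics/w1.png

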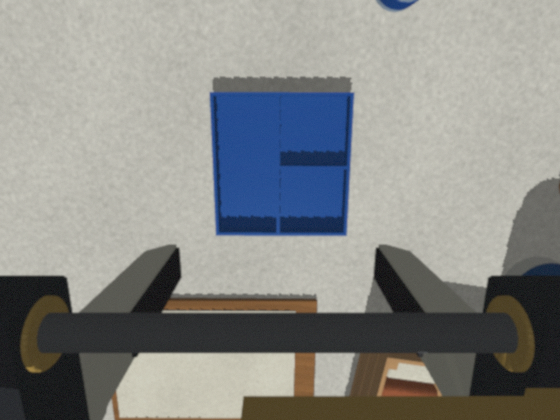

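Wrist view: blue tray at u 211–352, v 93–234, matching the top view at (474.5, −338) with yaw 8.9°. On to the brush.

Call:
{"method": "play_rows", "body": {"commands": [[[-0.023,0.26,-0.1,0,0,0.969],[-0.023,0.26,-0.1,0,0,0.969],[-0.023,0.26,-0.1,0,0,0.969],[-0.023,0.26,-0.1,0,0,0.969],[-0.023,0.26,-0.1,0,0,0.969],[-0.023,0.26,-0.1,0,0,0.969],[-0.023,0.26,-0.1,0,0,0.969],[-0.023,0.26,-0.1,0,0,0.969],[-0.023,0.26,-0.1,0,0,0.969]]]}}

```text
clock: 2.98
tcp_pos: [0.4475, -0.0814, 0.2005]
ee_rot: [-2.452, 1.57, -1.33]
ft_force: [0.3, -0.3, 0.3]
width: 0.999
```

Run:
```python
from meas import *
st();g=shot('wrist','w2.png')
rep(g,'w2',None,C0);trep(g,'w2','blue',TB)
```

```text
t 2.98 tcp [ 0.4475 -0.0814  0.2005] xaxis [ 0.    -0.001 -1.   ] jaw deg 64.3 F [ 0.3 -0.3  0.3] w 0.999 J [ 0.59  0.38 -0.7   2.19  0.38  0.7   0.75]
green w2 few 0
blue w2 687 z 0.1064 circ [ 568.8 -121.9] 15.6 rect [ 572.5 -123.9] [30.3 21.3] 65.1 px u 278-315 v 353-374
red w2 few 0
orange w2 446 z 0.0765 circ [561.1  -8.1] 28.6 rect [552.1  -6.7] [56.2 36.8] 79.9 px u 380-445 v 249-296
black w2 132 z 0.0639 circ [684.1 -56.5] 16.4 rect [681.5 -55.4] [32.6  6.2] 67.5 px u 384-420 v 388-394
violet w2 4922 z 0.0765 circ [426.7  78.7] 44.0 rect [426.8  78.8] [43.6 78.1] 63.8 px u 415-496 v 27-137
brush w2 2607 z 0.0774 circ [446.1 -78.3] 45.6 rect [446.1 -78.3] [20.  90.2] 64.8 px u 268-292 v 138-248
blue tray w2 1151 [ 451.9 -285.1] [166.3  99.5] 26.2 z 0.0239 px u 0-176 v 203-354
```

View pics/w2.png

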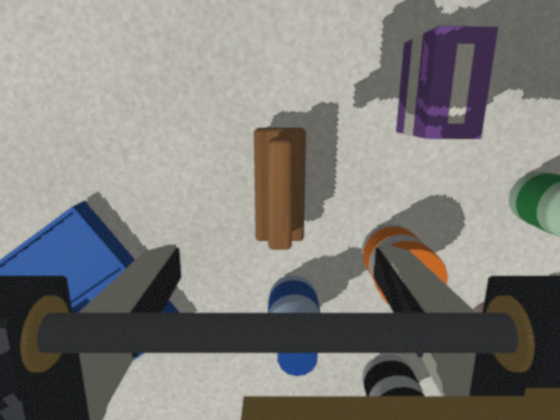

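Brush bar (268–292, 138–248 px) measures (446.1, −78.3), 64.8°, top 76.5 mm. Descending and gripping.

Call:
{"method": "play_rows", "body": {"commands": [[[-0.001,0.003,-0.06,0,0,0.009],[-0.001,0.003,-0.11,0,0,0.009],[-0.001,0.003,-0.14,0,0,0.009],[-0.001,0.003,-0.152,0,0,0.009],[-0.001,0.003,-0.152,0,0,0.009],[-0.001,0.003,-0.152,0,0,0.009]]]}}

```text
clock: 3.78
tcp_pos: [0.4467, -0.0784, 0.0489]
ee_rot: [-2.042, 1.569, -0.91]
ft_force: [-0.2, 0.4, -0.0]
width: 0.997
```

Call:
{"method": "play_rows", "body": {"commands": [[[0,0,0,0,0,0],[0,0,0,0,0,0],[0,0,0,0,0,0],[0,0,0,0,0,0],[0,0,0,0,0,0],[0,0,0,0,0,0]]], "gripper": 1}}

```text
clock: 4.53
tcp_pos: [0.4467, -0.0783, 0.0489]
ee_rot: [-2.056, 1.57, -0.925]
ft_force: [-0.7, -0.5, 0.2]
width: 0.405
```

Call:
{"method": "play_rows", "body": {"commands": [[[0,0,0.02,0,0,0],[0,0,0.05,0,0,0],[0,0,0.08,0,0,0],[0,0,0.08,0,0,0]]]}}

```text
clock: 5.03
tcp_pos: [0.4476, -0.0786, 0.1304]
ee_rot: [-1.497, 1.567, -0.366]
ft_force: [-0.1, -0.5, -0.6]
width: 0.012
```

Run:
```python
from meas import *
o,R=st();g=shot('wrist')
C0['brush']=o['tcp_pos'][:2]
p,m=feat(g,'wood',C0['brush'],.08,.12,.2);q=p[p[:,2]>np.percentile(p[:,2],95)-.006];r=cv2.minAreaRect(q[:,:2].astype(np.float32)*1000);print(r,np.percentile(p[:,2],95))
T=np.array([.4745,-.338]);a=np.radians(8.9);Rt=np.array([[np.cos(a),-np.sin(a)],[np.sin(a),np.cos(a)]])
print('long',T+Rt@[-.042,0],'pk+',T+Rt@[.038,.042],'pk-',T+Rt@[.038,-.042])
T=np.array([.5045,.322]);a=np.radians(10.9);Rt=np.array([[np.cos(a),-np.sin(a)],[np.sin(a),np.cos(a)]])
print('Y+',T+Rt@[0,.042],'Y-',T+Rt@[0,-.042])
```

```text
t 5.03 tcp [ 0.4476 -0.0786  0.1304] xaxis [ 0.004 -0.002 -1.   ] jaw deg 64.8 F [-0.1 -0.5 -0.6] w 0.012 J [ 0.49  0.48 -0.61  2.26  0.55  0.53  0.59]
((440.32427978515625, -75.17556762695312), (1.5889488458633423, 1.2463750839233398), 60.78478240966797) 0.17072997131847106
long [ 0.43300569 -0.34449784] pk+ [ 0.50554464 -0.29062669] pk- [ 0.51854031 -0.37361532]
Y+ [0.49655799 0.36324227] Y- [0.51244201 0.28075773]
```

The fingers close slowly (about 1.3 s), so I lifted before they had gripped. Reopening and checking the brush.

Call:
{"method": "play_rows", "body": {"commands": [[[0,0,0.07,0,0,0],[0,0,0.07,0,0,0],[0,0,0.07,0,0,0],[0,0,0.07,0,0,0],[0,0,0.07,0,0,0],[0,0,0.07,0,0,0],[0,0,0.07,0,0,0],[0,0,0.07,0,0,0],[0,0,0.07,0,0,0],[0,0,0.07,0,0,0],[0,0,0.07,0,0,0]]], "gripper": 0}}

```text
clock: 6.45
tcp_pos: [0.4471, -0.0787, 0.1994]
ee_rot: [-1.649, 1.568, -0.519]
ft_force: [0.9, 0.9, -1.1]
width: 0.996
```

Run:
```python
from meas import *
st();g=shot('wrist','w3.png')
rep(g,'w3',['brush','violet','orange'],C0)
```

```text
t 6.45 tcp [ 0.4471 -0.0787  0.1994] xaxis [ 0.003 -0.002 -1.   ] jaw deg 64.8 F [ 0.9  0.9 -1.1] w 0.996 J [ 0.61  0.38 -0.73  2.19  0.4   0.7   0.73]
orange w3 370 z 0.0763 circ [560.8  -8.5] 28.6 rect [556.1  -9. ] [34.  56.3] 6.6 px u 371-442 v 251-307
violet w3 4938 z 0.0766 circ [427.   78.5] 44.4 rect [427.   78.8] [43.6 78. ] 63.8 px u 412-494 v 30-141
brush w3 2649 z 0.0774 circ [446.1 -78. ] 45.6 rect [446.1 -78. ] [19.9 90.6] 64.3 px u 265-290 v 139-250
```

Brush unmoved. Again, with a longer close.

Call:
{"method": "play_rows", "body": {"commands": [[[-0.001,0,-0.06,0,0,0],[-0.001,0.001,-0.11,0,0,0],[-0.001,0.001,-0.14,0,0,0],[-0.001,0.001,-0.151,0,0,0],[-0.001,0.001,-0.151,0,0,0],[-0.001,0.001,-0.151,0,0,0]]], "gripper": 0.4}}

```text
clock: 7.25
tcp_pos: [0.4468, -0.0779, 0.0494]
ee_rot: [-1.522, 1.566, -0.392]
ft_force: [0.2, 0.9, 0.2]
width: 0.603
```

Call:
{"method": "play_rows", "body": {"commands": [[[0,0,0,0,0,0],[0,0,0,0,0,0],[0,0,0,0,0,0],[0,0,0,0,0,0],[0,0,0,0,0,0],[0,0,0,0,0,0],[0,0,0,0,0,0],[0,0,0,0,0,0]]], "gripper": 1}}

```text
clock: 8.25
tcp_pos: [0.4467, -0.078, 0.0494]
ee_rot: [-1.571, 1.566, -0.441]
ft_force: [-0.8, -1.2, 3.8]
width: 0.216
```

Call:
{"method": "play_rows", "body": {"commands": [[[0,0,0.03,0,0,0],[0,0,0.07,0,0,0],[0,-0.03,0.09,0,0,-0.1],[-0.014,-0.266,0.09,0,0,-0.97],[-0.014,-0.266,0.09,0,0,-0.97],[-0.014,-0.266,0.09,0,0,-0.97],[-0.014,-0.266,0.09,0,0,-0.97],[-0.014,-0.266,0.09,0,0,-0.97],[-0.014,-0.266,0.09,0,0,-0.97],[-0.014,-0.266,0.09,0,0,-0.97],[-0.014,-0.266,0.09,0,0,-0.97],[-0.014,-0.266,0.09,0,0,-0.97]]]}}

```text
clock: 9.75
tcp_pos: [0.4328, -0.3435, 0.1395]
ee_rot: [-1.557, 1.566, -1.395]
ft_force: [0.2, -0.0, -2.2]
width: 0.215
```

Run:
```python
from meas import *
st();g=shot('wrist','w4.png');trep(g,'w4','blue',TB)
```

```text
t 9.75 tcp [ 0.4328 -0.3435  0.1395] xaxis [ 0.001 -0.004 -1.   ] jaw deg 9.3 F [ 0.2 -0.  -2.2] w 0.215 J [ 0.84  0.52 -0.39  2.05  0.34  0.62  0.38]
blue tray w4 4541 [ 472.9 -326.6] [162.7 147.9] 8.8 z 0.0241 px u 224-448 v 88-274
```

View pics/w4.png

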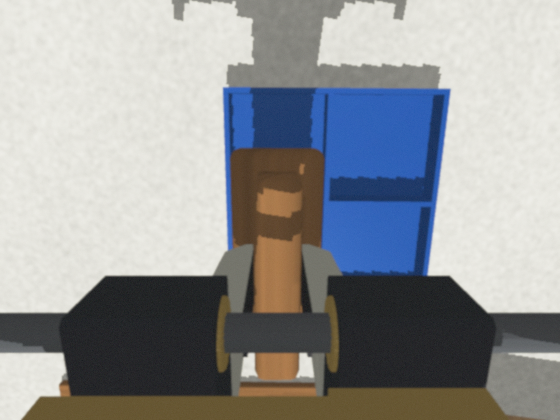

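Brush held level over the long compartment (divider at u≈325). Lowering and releasing.

Call:
{"method": "play_rows", "body": {"commands": [[[0,-0.001,-0.04,0,0,0],[0,-0.001,-0.065,0,0,0],[0,-0.001,-0.078,0,0,0],[0,-0.001,-0.084,0,0,0],[0,-0.001,-0.0855,0,0,0],[0,-0.001,-0.0855,0,0,0]]]}}

```text
clock: 10.55
tcp_pos: [0.4331, -0.3449, 0.0546]
ee_rot: [-1.433, 1.565, -1.272]
ft_force: [-0.0, 0.5, -1.5]
width: 0.21
```

Call:
{"method": "play_rows", "body": {"commands": [[[0,0,0,0,0,0],[0,0,0,0,0,0],[0,0,0,0,0,0],[0,0,0,0,0,0],[0,0,0,0,0,0],[0,0,0.03,0,0,0],[0,0,0.08,0,0,0],[0,0,0.14,0,0,0],[0,0,0.14,0,0,0]]], "gripper": 0.4}}

```text
clock: 11.68
tcp_pos: [0.435, -0.346, 0.1988]
ee_rot: [-1.066, 1.559, -0.906]
ft_force: [0.3, -0.4, -0.1]
width: 0.597
```

Run:
```python
from meas import *
st();g=shot('wrist');C0['brush']=(.433,-.344)
rep(g,'w5',['brush'],C0)
```

```text
t 11.68 tcp [ 0.435  -0.346   0.1988] xaxis [ 0.007 -0.01  -1.   ] jaw deg 9.2 F [ 0.3 -0.4 -0.1] w 0.597 J [ 0.89  0.45 -0.44  2.    0.29  0.74  0.43]
brush w5 2754 z 0.0813 circ [ 431.8 -344.5] 45.6 rect [ 432.7 -344.5] [19.8 90.3] 9.3 px u 261-286 v 138-250
```

Brush placed at (432.7, −344.5), 9.3°, within 1 mm. Next the orange jar.

Call:
{"method": "play_rows", "body": {"commands": [[[0.126,0.338,0,0.01,0.007,0],[0.126,0.338,0,0.01,0.007,0],[0.126,0.338,0,0.01,0.007,0],[0.126,0.338,0,0.01,0.007,0],[0.126,0.338,0,0.01,0.007,0],[0.126,0.338,0,0.01,0.007,0],[0.126,0.338,0,0.01,0.007,0],[0.126,0.338,0,0.01,0.007,0],[0.126,0.338,0,0.01,0.007,0]]], "gripper": 0}}

```text
clock: 12.85
tcp_pos: [0.559, -0.0094, 0.1958]
ee_rot: [2.624, 1.567, 2.782]
ft_force: [-0.1, 0.0, 0.5]
width: 0.999
```

Run:
```python
from meas import *
st();g=shot('wrist','w6.png')
rep(g,'w6',None,C0)
```

```text
t 12.85 tcp [ 0.559  -0.0094  0.1958] xaxis [-0.004  0.001 -1.   ] jaw deg 9.1 F [-0.1  0.   0.5] w 0.999 J [ 0.24  0.47 -0.46  1.98  0.29  0.76 -0.23]
green w6 186 z 0.1056 circ [575.  131.6] 10.2 rect [575.2 130. ] [20.3  3.5] 7.8 px u 313-355 v 0-14
blue w6 278 z 0.1064 circ [ 570.  -127.2] 12.9 rect [ 570.5 -130.9] [25.6 10.2] 7.2 px u 252-284 v 353-363
red w6 1893 z 0.1064 circ [689.4  62.4] 16.8 rect [689.3  62.3] [31.2 32.4] 81.1 px u 445-508 v 116-163
orange w6 3725 z 0.0765 circ [562.9  -7. ] 29.1 rect [562.7  -6.6] [55.9 56.8] 25.8 px u 248-318 v 163-233
black w6 315 z 0.0761 circ [711.8 -56.8] 26.1 rect [716.2 -50. ] [18.4 52. ] 57.1 px u 418-472 v 252-301
violet w6 5456 z 0.0765 circ [428.4  79.7] 44.9 rect [428.1  79.7] [43.6 80.1] 63.8 px u 55-186 v 0-111
brush w6 few 0
```

View pics/w6.png

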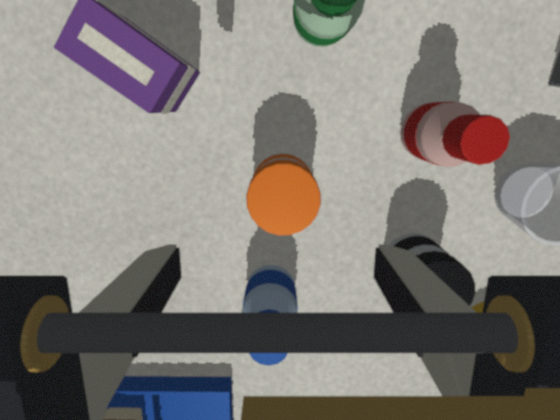

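Orange lid (248–318, 163–233 px) is at about (562.5, −7.2), and the finger lanes are clear.

Call:
{"method": "play_rows", "body": {"commands": [[[0.0035,0.002,-0.06,0,0,0],[0.0035,0.002,-0.11,0,0,0],[0.0035,0.002,-0.14,0,-0.004,0],[0.0035,0.002,-0.147,0,-0.004,0],[0.0035,0.002,-0.147,0,-0.004,0],[0.0035,0.002,-0.147,0,-0.004,0]]]}}

```text
clock: 13.65
tcp_pos: [0.5635, -0.0076, 0.0504]
ee_rot: [0.377, 1.568, 0.534]
ft_force: [0.2, -0.1, -0.0]
width: 1.0
```

Call:
{"method": "play_rows", "body": {"commands": [[[0,0,0,0,0,0],[0,0,0,0,0,0],[0,0,0,0,0,0],[0,0,0,0,0,0],[0,0,0,0,0,0],[0,0,0,0,0,0],[0,0,0,0,0,0],[0,0,0,0,0,0]]], "gripper": 1}}

```text
clock: 14.65
tcp_pos: [0.5635, -0.0076, 0.0505]
ee_rot: [0.359, 1.568, 0.517]
ft_force: [-1.8, -0.4, 5.0]
width: 0.64
```

Call:
{"method": "play_rows", "body": {"commands": [[[0,0,0.03,0,0,0],[0,0,0.09,0,0,0],[0,0,0.13,0,0,0],[-0.045,-0.366,0.13,0,0,0],[-0.045,-0.366,0.13,0,0,0],[-0.045,-0.366,0.13,0,0,0],[-0.045,-0.366,0.13,0,0,0],[-0.045,-0.366,0.13,0,0,0],[-0.045,-0.366,0.13,0,0,0],[-0.045,-0.366,0.13,0,0,0],[-0.045,-0.366,0.13,0,0,0],[-0.045,-0.366,0.13,0,0,0]]]}}

```text
clock: 16.15
tcp_pos: [0.5191, -0.3717, 0.1804]
ee_rot: [0.559, 1.567, 0.719]
ft_force: [-0.2, 0.8, -1.6]
width: 0.641
```

Run:
```python
from meas import *
st()
```

```text
t 16.15 tcp [ 0.5191 -0.3717  0.1804] xaxis [ 0.003  0.002 -1.   ] jaw deg 9.2 F [-0.2  0.8 -1.6] w 0.641 J [ 0.83  0.57 -0.45  1.82  0.33  0.82  0.38]
```

Call:
{"method": "play_rows", "body": {"commands": [[[-0.0005,-0.002,-0.05,0,0.003,0],[-0.0005,-0.002,-0.095,0,0.003,0],[-0.0005,-0.002,-0.115,0,0.003,0],[-0.0005,-0.002,-0.123,0,0.003,0],[-0.0005,-0.002,-0.1255,0,0.003,0],[-0.0005,-0.002,-0.1255,0,0.003,0]]]}}

```text
clock: 16.9
tcp_pos: [0.5192, -0.3741, 0.0561]
ee_rot: [0.742, 1.569, 0.902]
ft_force: [-0.8, 0.4, -1.1]
width: 0.64
```

Call:
{"method": "play_rows", "body": {"commands": [[[0,0,0,0,0,0],[0,0,0,0,0,0],[0,0,0,0,0,0],[0,0,0,0,0,0],[0,0,0.03,0,0,0],[0,0,0.08,0,0,0],[0,0,0.14,0,0,0],[0,0,0.15,0,0,0],[0,0,0.15,0,0,0]]], "gripper": 0.18}}

```text
clock: 18.02
tcp_pos: [0.5192, -0.3743, 0.2065]
ee_rot: [0.076, 1.569, 0.236]
ft_force: [-0.4, -0.6, 0.2]
width: 0.816
```

Run:
```python
from meas import *
st();g=shot('wrist');C0['orange']=(.5185,-.3736);C0['brush']=(.433,-.344)
rep(g,'w7',['brush','orange'],C0)
```

```text
t 18.02 tcp [ 0.5192 -0.3743  0.2065] xaxis [ 0.002  0.    -1.   ] jaw deg 9.2 F [-0.4 -0.6  0.2] w 0.816 J [ 0.85  0.55 -0.47  1.8   0.31  0.87  0.4 ]
orange w7 3415 z 0.0804 circ [ 518.6 -373.2] 29.2 rect [ 518.5 -372.2] [56.2 55.1] 9.1 px u 242-311 v 162-229
brush w7 3006 z 0.0812 circ [ 455.1 -344.2] 55.9 rect [ 463.5 -342.4] [87.5 90.9] 4.3 px u 158-268 v 84-207
```

Jar placed within 1 mm at (518.6, −373.2). Next the green bottle.

Call:
{"method": "play_rows", "body": {"commands": [[[0.053,0.517,0,0,0.002,0],[0.053,0.517,0,0,0.002,0],[0.053,0.517,0,0,0.002,0],[0.053,0.517,0,0,0.002,0],[0.053,0.517,0,0,0.002,0],[0.053,0.517,0,0,0.002,0],[0.053,0.517,0,0,0.002,0],[0.053,0.517,0,0,0.002,0],[0.053,0.517,0,0,0.002,0],[0.053,0.517,0,0,0.002,0],[0.053,0.517,0,0,0.002,0],[0.053,0.517,0,0,0.002,0]]], "gripper": 0.3}}

```text
clock: 19.58
tcp_pos: [0.5717, 0.1406, 0.205]
ee_rot: [2.741, 1.568, 2.897]
ft_force: [0.1, -1.2, 0.3]
width: 0.702
```

Run:
```python
from meas import *
st();g=shot('wrist')
rep(g,'w8',['green','red','violet'],C0);trep(g,'w8','yellow',TY)
```

```text
t 19.57 tcp [0.5717 0.1406 0.205 ] xaxis [-0.002  0.001 -1.   ] jaw deg 9.0 F [ 0.1 -1.2  0.3] w 0.702 J [ 0.01  0.49 -0.5   1.91  0.31  0.82 -0.5 ]
green w8 1475 z 0.1064 circ [573.2 145.9] 16.5 rect [573.  145.8] [31.5 32. ] 27.9 px u 259-302 v 175-222
red w8 few 0
violet w8 3540 z 0.0762 circ [428.4  79.8] 44.4 rect [428.2  79.8] [45.  79.3] 64.1 px u 45-158 v 190-279
yellow tray w8 1265 [516.3 266.5] [106.6  56.5] 10.5 z 0.0242 px u 172-299 v 0-71
```

Call:
{"method": "play_rows", "body": {"commands": [[[0.0015,0.0045,-0.05,0,0,0],[0.0015,0.0045,-0.1,0,0,0],[0.0015,0.0045,-0.125,0,0,0],[0.0015,0.0045,-0.132,0,0,0],[0.0015,0.0045,-0.132,0,0,0]]]}}

```text
clock: 20.25
tcp_pos: [0.5735, 0.145, 0.0735]
ee_rot: [2.559, 1.569, 2.716]
ft_force: [-0.1, 0.2, 0.4]
width: 0.701
```

Call:
{"method": "play_rows", "body": {"commands": [[[0,0,0,0,0,0],[0,0,0,0,0,0],[0,0,0,0,0,0],[0,0,0,0,0,0],[0,0,0,0,0,0],[0,0,0,0,0,0],[0,0,0,0,0,0]]], "gripper": 1}}

```text
clock: 21.12
tcp_pos: [0.5737, 0.1451, 0.0739]
ee_rot: [2.444, 1.569, 2.6]
ft_force: [-1.4, -0.1, 6.8]
width: 0.361
```

Call:
{"method": "play_rows", "body": {"commands": [[[0,0,0.03,0,0,0],[0,0,0.09,0,0,0],[0,0,0.135,0,0,0],[-0.068,-0.4355,0.135,0,0,0],[-0.068,-0.4355,0.135,0,0,0],[-0.068,-0.4355,0.135,0,0,0],[-0.068,-0.4355,0.135,0,0,0],[-0.068,-0.4355,0.135,0,0,0],[-0.068,-0.4355,0.135,0,0,0],[-0.068,-0.4355,0.135,0,0,0],[-0.068,-0.4355,0.135,0,0,0],[-0.068,-0.4355,0.135,0,0,0],[-0.068,-0.4355,0.135,0,0,0],[-0.068,-0.4355,0.135,0,0,0]]]}}

```text
clock: 22.88
tcp_pos: [0.5063, -0.2888, 0.2091]
ee_rot: [2.236, 1.569, 2.395]
ft_force: [-0.4, 0.5, -1.8]
width: 0.362
```

Run:
```python
from meas import *
st();g=shot('wrist','w9.png')
```

```text
t 22.88 tcp [ 0.5063 -0.2888  0.2091] xaxis [-0.001  0.001 -1.   ] jaw deg 9.1 F [-0.4  0.5 -1.8] w 0.362 J [ 0.76  0.48 -0.49  1.92  0.3   0.82  0.27]
```

View pics/w9.png

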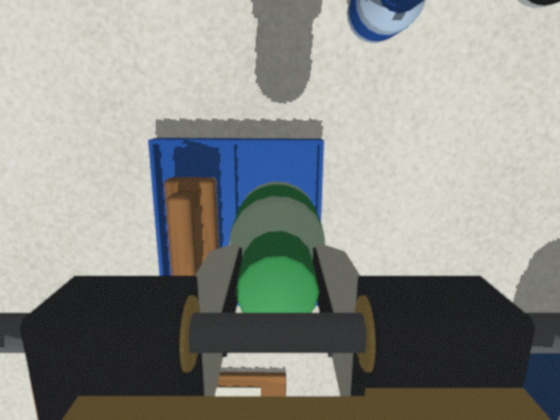

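Bottle held upright over the near pocket; the jar and brush look settled.

Call:
{"method": "play_rows", "body": {"commands": [[[-0.001,-0.002,-0.05,0,0,0],[-0.001,-0.002,-0.1,0,0,0],[-0.001,-0.002,-0.12,0,0,0],[-0.001,-0.002,-0.128,0,0,0],[-0.001,-0.002,-0.131,0,0,0],[-0.001,-0.002,-0.131,0,0,0]]]}}

```text
clock: 23.68
tcp_pos: [0.5057, -0.2912, 0.0789]
ee_rot: [1.666, 1.571, 1.825]
ft_force: [0.4, -0.3, -2.3]
width: 0.358
```

Call:
{"method": "play_rows", "body": {"commands": [[[0,0,0,0,0,0],[0,0,0,0,0,0],[0,0,0,0,0,0],[0,0,0,0,0,0],[0,0,0.03,0,0,0],[0,0,0.08,0,0,0],[0,0,0.13,0,0,0],[0,0,0.13,0,0,0]]], "gripper": 0.35}}

```text
clock: 24.68
tcp_pos: [0.5075, -0.2919, 0.2125]
ee_rot: [-0.622, 1.565, -0.463]
ft_force: [-0.1, 0.1, -0.7]
width: 0.645
```

Run:
```python
from meas import *
st();g=shot('wrist');C0['orange']=(.5185,-.3736);C0['green']=(.5055,-.2906)
rep(g,'w10',['green','orange','blue'],C0)
```

```text
t 24.68 tcp [ 0.5075 -0.2919  0.2125] xaxis [ 0.006 -0.003 -1.   ] jaw deg 9.1 F [-0.1  0.1 -0.7] w 0.645 J [ 0.77  0.48 -0.5   1.92  0.31  0.82  0.27]
green w10 1480 z 0.1103 circ [ 505.5 -290.9] 17.0 rect [ 505.5 -291. ] [31.6 32.9] 11.5 px u 253-295 v 177-225
blue w10 41 z 0.0960 circ [ 570.6 -137.6] 5.5 rect [ 570.6 -137.9] [10.9  1.4] 4.5 px u 384-410 v 0-6
orange w10 260 z 0.0803 circ [ 518.4 -369.9] 28.2 rect [ 517.7 -358. ] [56.1 27.4] 3.6 px u 243-306 v 256-288
```

Green is placed at (505.5, −291), z +4 mm. Blue bottle next.

Call:
{"method": "play_rows", "body": {"commands": [[[0.062,0.17,-0.01,0.003,0.006,0],[0.062,0.17,-0.01,0.003,0.006,0],[0.062,0.17,-0.01,0.003,0.006,0],[0.062,0.17,-0.01,0.003,0.006,0],[0.062,0.17,-0.01,0.003,0.006,0],[0.062,0.17,-0.01,0.003,0.006,0]]], "gripper": 0.3}}

```text
clock: 25.48
tcp_pos: [0.5675, -0.1233, 0.1996]
ee_rot: [2.775, 1.566, 2.931]
ft_force: [0.7, -0.2, 0.5]
width: 0.697
```

Run:
```python
from meas import *
st();g=shot('wrist')
rep(g,'w11',['blue'],C0)
```

```text
t 25.48 tcp [ 0.5675 -0.1233  0.1996] xaxis [-0.005  0.001 -1.   ] jaw deg 8.9 F [ 0.7 -0.2  0.5] w 0.697 J [ 0.46  0.49 -0.5   1.93  0.32  0.8  -0.05]
blue w11 1524 z 0.1063 circ [ 569.4 -120.7] 16.7 rect [ 569.  -120.7] [31.5 31.9] 25.9 px u 259-302 v 179-228
```

Call:
{"method": "play_rows", "body": {"commands": [[[0.0015,0.0025,-0.05,0,-0.005,0],[0.0015,0.0025,-0.1,0,-0.005,0],[0.0015,0.0025,-0.12,0,-0.005,0],[0.0015,0.0025,-0.126,0,-0.005,0],[0.0015,0.0025,-0.126,0,-0.005,0]]]}}

```text
clock: 26.15
tcp_pos: [0.5692, -0.1214, 0.0741]
ee_rot: [0.719, 1.57, 0.874]
ft_force: [0.3, -0.5, 0.0]
width: 0.704
```

Call:
{"method": "play_rows", "body": {"commands": [[[0,0,0,0,0,0],[0,0,0,0,0,0],[0,0,0,0,0,0],[0,0,0,0,0,0],[0,0,0,0,0,0],[0,0,0,0,0,0],[0,0,0,0,0,0]]], "gripper": 1}}

```text
clock: 27.02
tcp_pos: [0.5694, -0.1214, 0.0745]
ee_rot: [0.372, 1.569, 0.527]
ft_force: [-0.7, -0.4, 6.1]
width: 0.358
```

Call:
{"method": "play_rows", "body": {"commands": [[[0,0,0.03,0,0,0],[0,0,0.09,0,0,0],[0,0,0.135,0,0,0],[-0.073,0.4845,0.135,0,0,0],[-0.073,0.4845,0.135,0,0,0],[-0.073,0.4845,0.135,0,0,0],[-0.073,0.4845,0.135,0,0,0],[-0.073,0.4845,0.135,0,0,0],[-0.073,0.4845,0.135,0,0,0],[-0.073,0.4845,0.135,0,0,0],[-0.073,0.4845,0.135,0,0,0],[-0.073,0.4845,0.135,0,0,0],[-0.073,0.4845,0.135,0,0,0],[-0.073,0.4845,0.135,0,0,0]]]}}

```text
clock: 28.78
tcp_pos: [0.4969, 0.3612, 0.2091]
ee_rot: [-0.836, 1.57, -0.683]
ft_force: [0.4, -0.9, -2.4]
width: 0.36
```

Run:
```python
from meas import *
st();g=shot('wrist','w12.png');trep(g,'w12','yellow',TY)
```

```text
t 28.77 tcp [0.4969 0.3612 0.2091] xaxis [ 0.001 -0.001 -1.   ] jaw deg 8.8 F [ 0.4 -0.9 -2.4] w 0.360 J [-0.37  0.52 -0.52  1.85  0.33  0.86 -0.9 ]
yellow tray w12 1468 [499.6 352.1] [106.1 114.3] 10.9 z 0.0241 px u 220-333 v 132-246
```

View pics/w12.png

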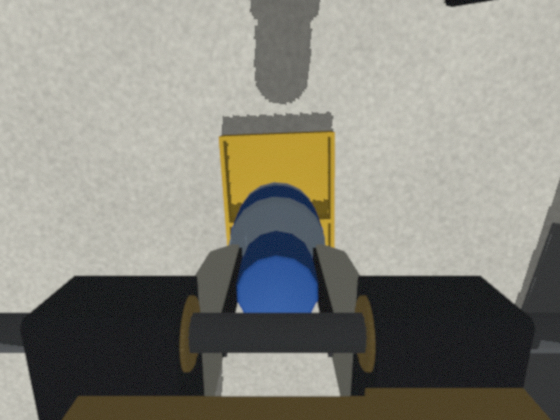

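Bottle over the far yellow pocket. The tray's far edge gives a centre of about (505, 323.5), in agreement. Lowering.

Call:
{"method": "play_rows", "body": {"commands": [[[0,0.003,-0.05,0,0,0],[0,0.003,-0.1,0,0,0],[0,0.003,-0.12,0,0,0],[0,0.003,-0.128,0,0,0],[0,0.003,-0.1305,0,0,0],[0,0.003,-0.1305,0,0,0]]]}}

```text
clock: 29.58
tcp_pos: [0.4975, 0.3644, 0.0797]
ee_rot: [0.052, 1.569, 0.205]
ft_force: [-0.8, 0.2, -2.8]
width: 0.356
```

Call:
{"method": "play_rows", "body": {"commands": [[[0,0,0,0,0,0],[0,0,0,0,0,0],[0,0,0,0,0,0],[0,0,0,0,0,0],[0,0,0.03,0,0,0],[0,0,0.08,0,0,0],[0,0,0.13,0,0,0],[0,0,0.13,0,0,0]]], "gripper": 0.35}}

```text
clock: 30.58
tcp_pos: [0.4988, 0.366, 0.2136]
ee_rot: [0.404, 1.562, 0.556]
ft_force: [0.8, 0.0, -0.6]
width: 0.652
```

Run:
```python
from meas import *
st();g=shot('wrist');C0['blue']=(.497,.364)
rep(g,'w13',['blue'],C0);trep(g,'w13','yellow',TY)
```

```text
t 30.57 tcp [0.4988 0.366  0.2136] xaxis [ 0.007  0.005 -1.   ] jaw deg 8.7 F [ 0.8  0.  -0.6] w 0.652 J [-0.37  0.52 -0.53  1.84  0.34  0.86 -0.91]
blue w13 1419 z 0.1103 circ [497.7 364.4] 16.6 rect [497.2 364.7] [30.8 32.5] 10.1 px u 253-294 v 181-228
yellow tray w13 2617 [505. 324.] [106.  171.7] 10.9 z 0.0240 px u 216-328 v 137-304
```

Blue is placed at (497.5, 364.5). Now the carton.

Call:
{"method": "play_rows", "body": {"commands": [[[-0.071,-0.287,-0.015,0,0,0.963],[-0.071,-0.287,-0.015,0,0,0.963],[-0.071,-0.287,-0.015,0,0,0.963],[-0.071,-0.287,-0.015,0,0,0.963],[-0.071,-0.287,-0.015,0,0,0.963],[-0.071,-0.287,-0.015,0,0,0.963],[-0.071,-0.287,-0.015,0,0,0.963],[-0.071,-0.287,-0.015,0,0,0.963],[-0.071,-0.287,-0.015,0,0,0.963]]], "gripper": 0.15}}

```text
clock: 31.75
tcp_pos: [0.4273, 0.0792, 0.1964]
ee_rot: [0.282, 1.565, 1.398]
ft_force: [0.6, -0.4, 0.0]
width: 0.849
```

Run:
```python
from meas import *
st();g=shot('wrist','w14.png')
rep(g,'w14',['violet'],C0)
```

```text
t 31.75 tcp [0.4273 0.0792 0.1964] xaxis [ 0.001  0.006 -1.   ] jaw deg 64.0 F [ 0.6 -0.4  0. ] w 0.849 J [ 0.34  0.39 -0.84  2.23  0.45  0.69  0.29]
violet w14 3888 z 0.0765 circ [426.5  79.8] 44.1 rect [426.6  79.7] [42.3 79.3] 63.7 px u 249-303 v 148-246
```

View pics/w14.png

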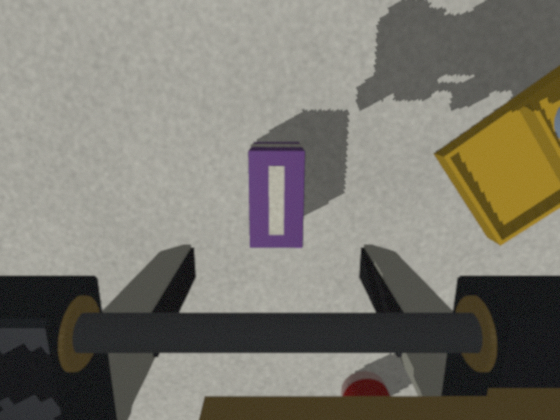

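Carton upright at (249–303, 148–246 px), centred between the fingers. Descending and gripping.

Call:
{"method": "play_rows", "body": {"commands": [[[-0.001,0.0005,-0.05,-0.006,0,0],[-0.001,0.0005,-0.1,-0.006,0,0],[-0.001,0.0005,-0.14,-0.006,0,0],[-0.001,0.0005,-0.154,-0.006,0,0],[-0.001,0.0005,-0.154,-0.006,0,0],[-0.001,0.0005,-0.154,-0.006,0,0]]]}}

```text
clock: 32.55
tcp_pos: [0.4265, 0.0801, 0.0429]
ee_rot: [-1.106, 1.569, 0.011]
ft_force: [0.6, 0.4, 0.0]
width: 0.844
```

Call:
{"method": "play_rows", "body": {"commands": [[[0,0,0,0,0,0],[0,0,0,0,0,0],[0,0,0,0,0,0],[0,0,0,0,0,0],[0,0,0,0,0,0],[0,0,0,0,0,0],[0,0,0,0,0,0],[0,0,0,0,0,0]]], "gripper": 1}}

```text
clock: 33.55
tcp_pos: [0.4266, 0.0799, 0.043]
ee_rot: [-1.3, 1.569, -0.183]
ft_force: [-0.7, -2.0, 5.2]
width: 0.475
```

Call:
{"method": "play_rows", "body": {"commands": [[[0,0,0.03,0,0,0],[0,0,0.08,0,0,0],[0.02,0.03,0.11,0,0,0.1],[0.086,0.203,0.11,0,0,0.648],[0.086,0.203,0.11,0,0,0.648],[0.086,0.203,0.11,0,0,0.648],[0.086,0.203,0.11,0,0,0.648],[0.086,0.203,0.11,0,0,0.648],[0.086,0.203,0.11,0,0,0.648],[0.086,0.203,0.11,0,0,0.648],[0.086,0.203,0.11,0,0,0.648]]]}}

```text
clock: 34.92
tcp_pos: [0.5127, 0.2822, 0.1532]
ee_rot: [-1.531, 1.569, 0.233]
ft_force: [-0.2, 0.0, -0.2]
width: 0.471
```

Run:
```python
from meas import *
st();g=shot('wrist','w15.png')
```

```text
t 34.92 tcp [0.5127 0.2822 0.1532] xaxis [ 0.002  0.001 -1.   ] jaw deg 101.1 F [-0.2  0.  -0.2] w 0.471 J [-0.01  0.67 -0.9   1.95  0.69  0.86  0.48]
```

View pics/w15.png

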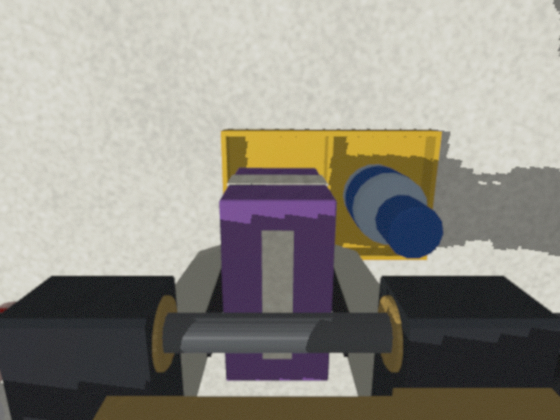

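Carton aligned over the free pocket, bottle clear. Lowering; releasing with a small opening.

Call:
{"method": "play_rows", "body": {"commands": [[[0,0,-0.04,0,0,0],[0,0,-0.08,0,0,0],[0,0,-0.097,0,0,0],[0,0,-0.104,0,0,0],[0,0,-0.106,0,0,0],[0,0,-0.106,0,0,0]]]}}

```text
clock: 35.72
tcp_pos: [0.5131, 0.2827, 0.0481]
ee_rot: [-1.386, 1.567, 0.378]
ft_force: [-1.0, 1.0, -1.9]
width: 0.472
```

Call:
{"method": "play_rows", "body": {"commands": [[[0,0,0,0,0,0],[0,0,0,0,0,0],[0,0,0,0,0,0],[0,0,0,0,0,0],[0,0,0.03,0,0,0],[0,0,0.08,0,0,0],[0,0,0.14,0,0,0],[0,0,0.2,0,0,0],[0,0,0.2,0,0,0]]], "gripper": 0.36}}

```text
clock: 36.85
tcp_pos: [0.5143, 0.2845, 0.2526]
ee_rot: [-1.287, 1.56, 0.477]
ft_force: [-0.1, 0.6, 0.1]
width: 0.644
```

Call:
{"method": "play_rows", "body": {"commands": [[[-0.1,-0.28,0.05,0,0,0],[-0.1,-0.28,0.05,0,0,0],[-0.1,-0.28,0.05,0,0,0],[-0.1,-0.28,0.05,0,0,0],[-0.1,-0.28,0.05,0,0,0],[-0.1,-0.28,0.05,0,0,0]]]}}

```text
clock: 37.6
tcp_pos: [0.4129, -0.0004, 0.3019]
ee_rot: [-1.447, 1.563, 0.308]
ft_force: [0.9, 0.7, 0.4]
width: 0.638
```

Run:
```python
from meas import *
st()
C0.update(blue=(.497,.364),violet=(.513,.283),green=(.5055,-.2906),orange=(.5185,-.3736),brush=(.433,-.3445))
for k in('top','scene'):
    g=shot(k,k+'9.png');rep(g,k,None,C0);trep(g,k,'blue',TB);trep(g,k,'yellow',TY)
```

```text
t 37.60 tcp [ 4.129e-01 -4.000e-04  3.019e-01] xaxis [ 0.008  0.002 -1.   ] jaw deg 100.5 F [0.9 0.7 0.4] w 0.638 J [ 0.88  0.28 -1.22  2.12  0.32  0.94  1.23]
green top 203 z 0.1121 circ [ 505.8 -291.1] 16.9 rect [ 504.9 -291.7] [31.  30.7] 89.5 px u 395-414 v 214-230
blue top 211 z 0.1127 circ [497.7 362.1] 17.0 rect [496.3 362.4] [33.3 29.9] 87.2 px u 72-91 v 224-240
red top 178 z 0.1086 circ [687.8  62.3] 16.4 rect [688.   62.5] [30.2 29.7] 25.8 px u 223-238 v 129-146
orange top 227 z 0.0822 circ [ 518.3 -372.9] 29.1 rect [ 519.3 -372.3] [55.7 55. ] 50.8 px u 427-453 v 203-229
black top 504 z 0.0787 circ [705.6 -66.7] 29.1 rect [706.  -65.6] [53.7 56.3] 89.1 px u 279-304 v 119-146
violet top 602 z 0.0825 circ [513.3 282.1] 44.2 rect [513.3 282.1] [79.7 44.9] 11.3 px u 112-140 v 204-245
brush top 478 z 0.0827 circ [ 457.4 -342.8] 56.4 rect [ 462.4 -343. ] [86.7 89.6] 2.6 px u 406-451 v 222-265
blue tray top 659 [ 474.3 -336.8] [161.3 171.1] 9.0 z 0.0242 px u 370-461 v 197-282
yellow tray top 548 [504.2 322.8] [107.5 174.1] 11.1 z 0.0245 px u 70-157 v 200-263
green scene 216 z 0.10
[... 212 characters left out ...]
0.1056 circ [692.4  57.5] 15.0 rect [692.2  57.6] [26.3 26.4] 31.6 px u 338-353 v 184-202
orange scene 901 z 0.0800 circ [ 518.5 -376.8] 30.7 rect [ 519.7 -376.8] [57.4 58.8] 53.7 px u 70-111 v 272-308
black scene 547 z 0.0760 circ [710.  -71.6] 28.8 rect [709.8 -71. ] [52.8 55. ] 37.2 px u 299-330 v 227-254
violet scene 173 z 0.0797 circ [516.1 277.2] 42.8 rect [516.5 277.6] [77.  45.2] 9.7 px u 312-347 v 131-151
brush scene 569 z 0.0804 circ [ 458.5 -347.2] 53.9 rect [ 465.6 -345.7] [80.3 88.5] 5.9 px u 51-103 v 237-281
blue tray scene 1113 [ 476.4 -340.2] [164.7 172.7] 9.3 z 0.0227 px u 27-176 v 244-349
yellow tray scene 216 [506.4 320.2] [106.2 175.3] 11.2 z 0.0218 px u 302-363 v 140-175
```

View pics/scene9.png

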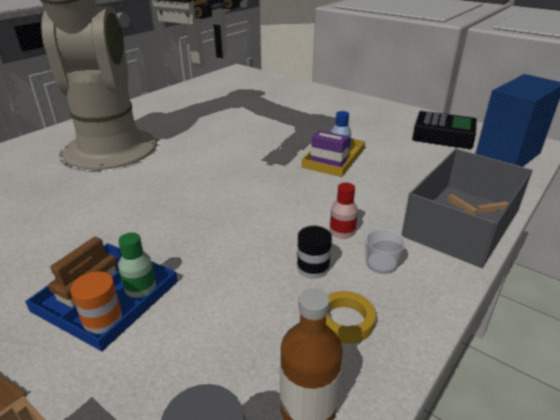

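View pics/top9.png

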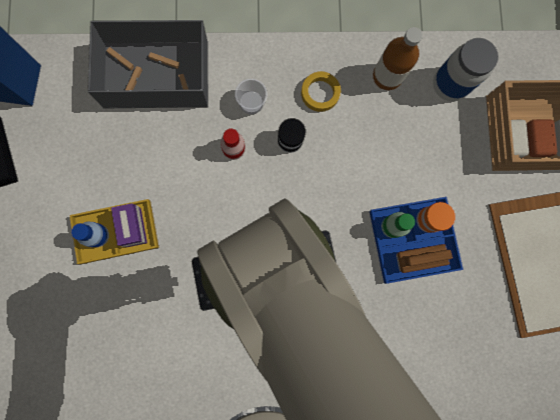

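Both views show all five items upright in their compartments, with red and black unmoved. The brush figure in this last printout is off because orange jar pixels got into its mask; the clean wrist reading after release was within 1 mm. Handing in.

```bash
python3 -c "
from plant import *
print(get_obs()['clock'],finish_job())"
```

```text
the job is handed in; nothing more can be done
37.7 None
```

Both laundry kits are made up and the job was handed in at 37.7 s of the 128 s allowed; it gave no verdict.

**Blue tray:** the brush is in the long compartment. The green-capped bottle is in the +y pocket and the orange-lidded jar in the -y pocket.

**Yellow tray:** the blue-capped bottle is in the +y pocket and the violet carton in the -y pocket.

**Last checks:**
- **Position:** every placed item measured within about 2 mm of its compartment's middle (wrist camera; top camera for the carton).
- **Height:** each item's top rose by about 4 mm from its starting height, so all five are on the tray floors. The last pictures show them upright.
- **Left alone:** the red-capped bottle and the black-lidded jar moved less than 1 mm by the top and scene cameras.

**What failed or disagreed:**
- **First brush grasp:** I lifted before the slow fingers had closed. The brush was not disturbed, and the second try held.
- **Scene camera:** it read a steady 3–5 mm away from the top and wrist cameras, up to 7 mm for the half-hidden blue bottle. Most of that cancels when items are measured against the trays.
- **Brush in the final pictures:** its last reading was unusable because orange jar pixels got into its colour mask. I relied on the clean wrist reading taken just after release, and on the pictures.

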